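# Lock the trunnion jig with its index pin

### The arm

A 7-joint arm with a two-finger parallel gripper is mounted at the origin on the work surface. World frame = base frame: x ahead of the robot, y to its left, z up, the work surface at z = 0. Lengths are in m, angles in rad, forces in N, time in s.
With the tool pointing down it reaches from about 0.425 to 1.025 m from the base axis. Payload 9.4 kg.
Tool frame: the origin (TCP) lies at the very end of the fingers, on their centre line; the grasp point (between the pads) lies 19 mm behind it (r.hold_point_z is the z of the grasp point in the tool frame, in m); z points along the fingers, y is the line along which they close (so a half turn about z gives the same grasp; the last joint's range is limited). The gripper opens to 93 mm and grips with 3 to 60 N. Pads are 15 mm wide; open, the fingers measure 128 mm over their backs; the gripper's body (75 mm by 188 mm) begins 65 mm behind the grasp point.
Start: joints at [-1.344, 0.599, -0.003, 1.599, 0.002, 0.943, -0.08], TCP at [0.217, 0.692, 0.219] pointing down, gripper open.
Joint ranges: [-2.57, 2.57], [-0.35, 1.97], [-1.29, 1.29], [0.11, 2.56], [-1.05, 4.19], [0.11, 1.86], [-2.63, 2.63]. Speed limits (rad/s): [2.22, 2.22, 3.01, 3.01, 3.14, 3.14, 3.14].

### API

Orientations are given as a rotation vector (axis times angle).
In Python, from rig import r gives the robot as it stands.
- The arm moves only by the tool step_arm, never from a script. Its argument "rows" is text: rows parted by semicolons, each of 7 numbers parted by spaces: the turn, a rotation vector about the world's x, y, z in rad, then the shift along the world's x, y, z in mm, then the opening, from 0 (shut) to 1 (fully open). A call has 1 to 12 rows; each row is the pose to reach, as a shift and turn from the pose commanded when the call began; what a row does not reach only later rows make up. A row lasts 1/12 s, in which the tool goes at most 41.7 mm and 7.16 degrees, less where a joint would pass 70% of its speed; a pose out of reach is approached as far as the arm can. A call with a gripper value outside its range is refused whole. The fingers move at their own pace and stop on an object; the grip force is fixed at half the most. Time passes only in rows, so rows that repeat a pose let the fingers close. It gives the time, the measured TCP pose, the force, the opening and the grip force at its end, in the units of the state.
- r.get_state(): the state, without advancing time (a new reading comes with each control period).
- r.camera(name): name is "side" or "top"; returns the picture (384x512x3 uint8, red, green, blue); there is no depth.
- r.camera_model(name): a dict with "camera_matrix" (3x3 intrinsics, pixels), "eye" and "attitude" of the camera in the world. Camera axes: x right, y down, z forward; pixel columns grow to the right and rows downward; lengths in m; the calibration is good to about 2 mm. A picture is of the moment at which its call begins. camera_model takes no time and is no camera call.
- r.hand_in(): hands the job in; it is judged then, once.
The state is a dict: "time": time; "joints": joint angles; "qvel": joint speeds; "joint_torque": joint torques, N m; "tcp_pos": TCP position; "orientation": TCP orientation; "wrist_force": force on the tool from outside, world axes, zero at the start; "wrist_torque": the same for the moment, N m; "gripper_width": finger opening in m; "finger_force": force on a finger pad.
Only numpy, scipy, OpenCV 4.12 (cv2) and the standard library are available. Lean on these libraries where they do the work, as an engineer would, in place of code of your own. Each camera call takes 0.05 s, during which the arm holds its last target. There are 200 camera calls.

### The job

Lock the drilling jig for its next hole: take the longer of the two steel pins from the wooden stand and set it upright in the bush on top of the jig's pedestal, nose resting on the shaft. Then turn the shaft gently with the ball-ended lever until the pin's nose drops into the shaft's hidden cross-hole, stop as soon as it catches without forcing the lever against the pin, and press the pin down until its head sits fully home on the bush. Leave the short pin in the stand and the other things on the table where they are.

Things in the scene. Friction and masses are not known exactly. Their poses are not given: they have to be found in the camera images.
- jig: Trunnion drilling jig: grey cast pedestal, heavy, fixed on the table. Origin: centre of its underside, below the bush. x runs along the shaft from the round face plate (116 mm across, reaching x -86 mm) to the hand lever (+x), y across, z up. Foot plate x -79 to 91, y -70 to 70, 16 mm thick; pedestal x -32 to 44, y -49 to 49, its top at z 134 mm.
- bush_mouth (a point): Centre of the upper mouth of the steel bush on the pedestal, 156 mm above the table. Bush 36 mm across; bore 15.5 mm, straight down, chamfered 2 mm, 40 mm deep to the crown of the shaft; below the shaft the bore goes on. A spring plunger in it rubs on the pin's thick length: after the nose's drop, the pin needs a steady push of about 6 to 12 N over some 60 mm to go home.
- shaft_axis (a point): Point on the shaft's axis below the bush, 88 mm above the table; jig x is the axis. Steel shaft 56 mm thick with a countersunk 15.5 mm cross-hole, hidden in the pedestal. It turns against light friction (2 to 3 N at the ball, pushed squarely) and stays where left. With the hole below it, a pin standing on the shaft drops about 10 mm by its weight and catches the shaft.
- lever_ball (a point): Centre of the lever's black ball, 28 mm across; 80 mm along jig x from the bush, 75 mm from the shaft's axis. The lever is clamped on the shaft at an unknown angle. It starts between 46 degrees short of upright (jig -y side) and 4 past; turning it 20 to 32 degrees towards jig +y lines up the hole. Push squarely: some 15 N or more on the ball against a caught pin overloads the pin.
- pin: Index pin, plain steel, the longer of the two, 0.25 kg. Origin at the end of its nose, z towards the head. Nose 12 mm thick, chamfered, for 16 mm; taper to 21 mm; body 14.5 mm thick to 110 mm; collar 34 mm across, 4 mm thick; round grip 26 mm across up to 146 mm. It starts upright in the stand, nose on the table.
- pin_shoulder (a point): Centre of the underside of the long pin's collar, 110 mm above its nose's end; it meets the bush mouth when the pin is home.
- short_pin: The other pin, same head and thickness, but 78 mm from nose's end to collar, so it stands 32 mm lower. Origin at its nose's end. To be left alone.
- stand: Wooden block 64 x 130 x 45 mm, fixed; origin at the centre of its underside. Two upright through holes, 16 mm, at y = +34 and -34 mm; each pin may be in either.
- billet: Steel block 100 x 70 x 40 mm, 2.2 kg, a bystander; origin at the centre of its underside.
- bolt: Large hex bolt with nut, lying on the table, 115 mm long, 42 mm across, a bystander; origin on the table below its middle.
- caliper: Steel vernier caliper lying flat, beam 240 x 16 mm, jaws 58 mm long, 8 mm high, a bystander; origin on the table, on the beam 4 mm from the moving jaw.
Mind the look-alikes: they are no part of the job. Leave any orange or turquoise look-alike of the pin alone.

How it is judged:
By the outcome, as a careful person would: the job done as asked, in the order asked, and still so for the second after the job is handed in, with the robot touching nothing.
It also fails if it takes over 72 s, if anything falls off the work surface, if the arm or the gripper's body presses on something with over 40 N, if the wrist force passes 120 N, or if a joint passes its speed limit or range.

## Working session

There is one attempt and no reset: what is moved stays moved. The work goes in short steps, Python scripts to look and compute and a tool call to move; the robot and the scene stay as the last step left them, time stands still between calls to the robot, and variables do not carry over. Pictures are saved under pics/ and viewed, at most 10 in all, crops included, and the job is handed in when it is done.

Besides the shell and the picture viewer there is one more tool, called after "Call:" as name(argument=value, ...) on one line, values as JSON. step_arm: Moves the arm, as the interface text tells. Its arguments: {"type":"object","properties":{"rows":{"type":"string"}},"required":["rows"]}

```bash
mkdir -p pics; python3 - <<'E'
from rig import r
import cv2,numpy as np
for n in("side","top"):
    im=r.camera(n);cv2.imwrite(f"pics/{n}0.png",im[:,:,::-1]);m=r.camera_model(n);print(n,m)
s=r.get_state();print(s['tcp_pos'],s['orientation'],s['wrist_force'],s['gripper_width'],s['time'],r.hold_point_z)
E
```

```text
side {'camera_matrix': array([[419.85766524,   0.        , 251.18804763],
       [  0.        , 419.85766524, 191.6981253 ],
       [  0.        ,   0.        ,   1.        ]]), 'eye': array([ 0.17511687, -0.64656024,  0.66585655]), 'attitude': array([-2.06290197,  0.57408721, -0.31683982])}
top {'camera_matrix': array([[426.49761982,   0.        , 249.97573134],
       [  0.        , 426.49761982, 185.37465697],
       [  0.        ,   0.        ,   1.        ]]), 'eye': array([0.39940741, 0.04845297, 1.11176033]), 'attitude': array([-2.13402659,  2.08487649, -0.21125606])}
[0.21679979 0.69138559 0.21787496] [-4.75323130e-01 -3.10539772e+00  2.15665916e-03] [-0.44547456 -0.50257255 -0.01560968] 0.09314670173965318 0.1 -0.0188
```

View pics/side0.png

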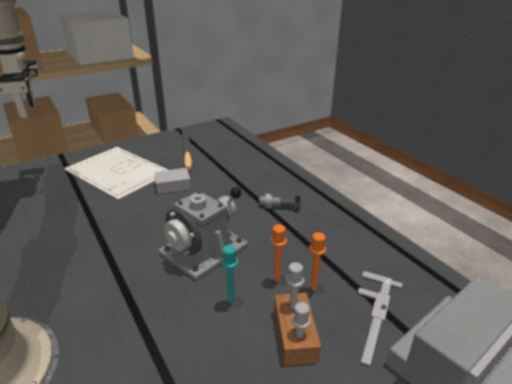

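View pics/top0.png

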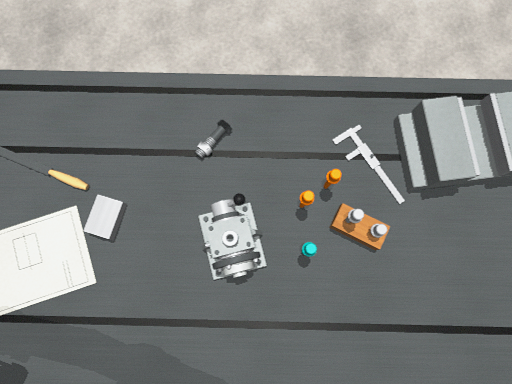

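The steel candidates are in the stand, at top view (356,215) and (379,230), which are side view (295,270) and (302,312). The look-alikes to ignore are orange at side (279,232) and (318,240), and turquoise at (230,255). The jig bush is at top (230,239) and the black ball at top (239,199) / side (236,192). Next: close crops and masks.

```bash
cat > h.py <<'E'
from rig import r
import cv2,numpy as np
from scipy.spatial.transform import Rotation as R
M={n:r.camera_model(n) for n in("side","top")}
def ray(n,p):
    m=M[n];d=R.from_rotvec(m['attitude']).as_matrix()@np.linalg.inv(m['camera_matrix'])@np.array([p[0],p[1],1.]);return m['eye'],d/np.linalg.norm(d)
def plane(n,p,z):
    e,d=ray(n,p);return e+d*(z-e[2])/d[2]
def tri(ps,pt):
    a,u=ray("side",ps);b,v=ray("top",pt)
    t=np.linalg.lstsq(np.c_[u,-v],b-a,rcond=None)[0];P,Q=a+u*t[0],b+v*t[1];return (P+Q)/2,np.linalg.norm(P-Q)
def proj(n,X):
    m=M[n];c=R.from_rotvec(m['attitude']).as_matrix().T@(np.array(X)-m['eye']);q=m['camera_matrix']@c;return q[:2]/q[2]
E
python3 - <<'E'
from h import *
np.set_printoptions(precision=4,suppress=True)
s=cv2.imread("pics/side0.png");t=cv2.imread("pics/top0.png")
def crop(im,x,y,w,h,k):return cv2.resize(im[y:y+h,x:x+w],(w*k,h*k),interpolation=cv2.INTER_CUBIC)
a=crop(s,260,240,70,130,4);b=crop(s,150,170,110,130,4)
c=np.hstack([a,b]); cv2.imwrite("pics/c1.png",c)
a=crop(t,190,185,85,100,5);b=crop(t,320,190,75,100,5)
cv2.imwrite("pics/c2.png",np.hstack([a,b]))
for ps in((295,268),(302,310)):
  for pt in((356,215),(379,230)): print(ps,pt,*tri(ps,pt))
print(plane("top",(230,239),.156),*tri((236,192),(239,199)))
E
```

```text
(295, 268) (356, 215) [ 0.5409 -0.188   0.1406] 0.004457226608115369
(295, 268) (379, 230) [ 0.5055 -0.2273  0.1866] 0.010703238528989854
(302, 310) (356, 215) [ 0.5518 -0.2094  0.0457] 0.00171125906626728
(302, 310) (379, 230) [ 0.5122 -0.2501  0.1048] 0.005678207644996125
[0.4762 0.0991 0.156 ] [0.569  0.0812 0.1534] 0.0027050115783039067
```

View pics/c1.png

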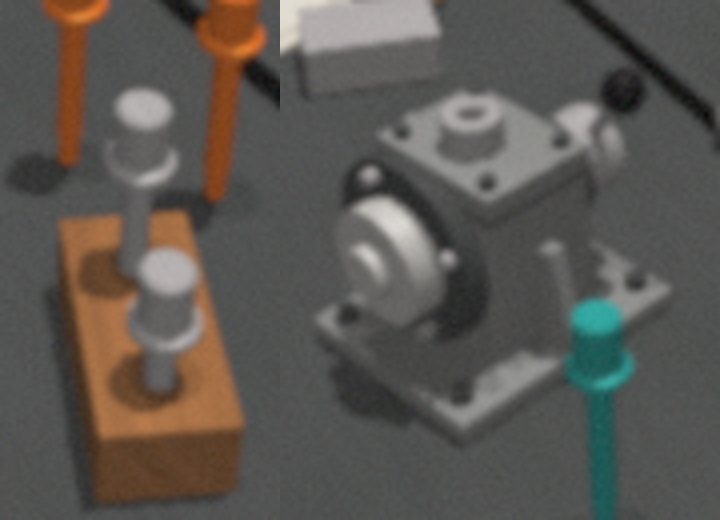

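View pics/c2.png

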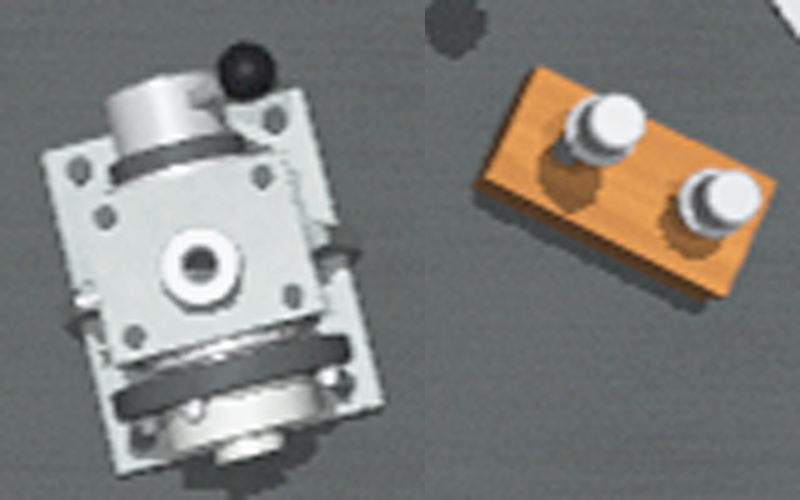

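```bash
python3 - <<'E'
from h import *
np.set_printoptions(precision=4,suppress=True)
T=lambda x,y,ox,oy,k:(ox+(x+.5)/k-.5,oy+(y+.5)/k-.5)
long=tri(T(143,110,260,240,4),T(613-425,122,320,190,5));print('long',*long)
print('short',*tri(T(167,272,260,240,4),T(736-425,195,320,190,5)))
print('long on plane',plane("top",T(613-425,122,320,190,5),.146),plane("side",T(143,110,260,240,4),.146))
# stand top corners
st=[plane("top",T(x-425,y,320,190,5),.045) for x,y in((540,66),(776,183),(727,298),(476,187))]
print('stand',np.array(st),np.mean(st,0),[np.linalg.norm(st[i]-st[i-1]) for i in range(4)])
print('bush',*tri(T(473-280,113,150,170,4),T(201,264,190,185,5)),plane("top",T(201,264,190,185,5),.156),plane("side",T(473-280,113,150,170,4),.156))
print('ball',*tri(T(624-280,92,150,170,4),T(246,72,190,185,5)))
c=np.array([plane("top",T(x,y,190,185,5),.016) for x,y in((42,153),(118,475),(383,405),(300,88))])
print('foot',c,[np.linalg.norm(c[i]-c[i-1]) for i in range(4)])
dx=(c[0]-c[1]+c[3]-c[2]);yaw=np.arctan2(dx[1],dx[0]);dy=c[0]-c[3]+c[1]-c[2];print(np.degrees(yaw),np.degrees(np.arctan2(dy[1],dy[0]))-90)
x=dx/np.linalg.norm(dx);print('origin from foot',c.mean(0)-x*.006)
pr=plane("top",T(246,72,190,185,5),.15);print(pr)
E
```

```text
long [ 0.5418 -0.1894  0.1438] 0.0022250917458536824
short [ 0.512  -0.2526  0.114 ] 0.00029044953993078516
long on plane [ 0.5405 -0.1883  0.146 ] [ 0.5414 -0.1917  0.146 ]
stand [[ 0.583  -0.177   0.045 ]
 [ 0.5264 -0.2937  0.045 ]
 [ 0.4687 -0.267   0.045 ]
 [ 0.5209 -0.1437  0.045 ]] [ 0.5248 -0.2204  0.045 ] [np.float64(0.07046894472724675), np.float64(0.12971864424540983), np.float64(0.0635179855747731), np.float64(0.13385989147847585)]
bush [0.4809 0.0992 0.1567] 0.0024471415417321777 [0.4798 0.0997 0.156 ] [0.4825 0.0999 0.156 ]
ball [0.5689 0.0819 0.1515] 0.0017558998608190161
foot [[0.5469 0.1914 0.016 ]
 [0.3851 0.1453 0.016 ]
 [0.4228 0.0129 0.016 ]
 [0.584  0.0587 0.016 ]] [np.float64(0.13782232027227406), np.float64(0.16817361031505035), np.float64(0.1376691809554447), np.float64(0.16758925289059073)]
15.881910420130295 15.764406840915044
origin from foot [0.4789 0.1004 0.016 ]
[0.5683 0.0823 0.15  ]
```

Both checks agree: the far pin (side 295,268 / top 357,214) triangulates to a top at 0.144 m, matching 0.146 for the long pin. The near one gives 0.114, the short pin. The crops show plain steel in the stand.

| Item | Measured |
|---|---|
| Long pin | (0.541, -0.190) |
| Bush | (0.480, 0.0997) |
| Jig yaw | 15.8° |
| Ball | 33° short of upright, on the -y side |

Now I move above the pin.

Call:
step_arm(rows="0 0 0.1 40 -40 10 1;0 0 0.2 60 -78 20 1;0 0 0.3 80 -115 30 1;0 0 0.4 100 -150 40 1;0 0 0.5 120 -187 50 1;0 0 0.58 140 -224 60 1;0 0 0.58 160 -260 60 1;0 0 0.58 180 -297 60 1;0 0 0.58 200 -334 60 1;0 0 0.58 220 -370 60 1;0 0 0.58 240 -407 60 1;0 0 0.58 260 -440 60 1")

```text
time: 1.1
tcp_pos: [0.4677, 0.266, 0.2786]
orientation: [0.433, -3.112, 0.0]
wrist_force: [0.4, 0.1, 0.0]
gripper_width: 0.0928
finger_force: 0.0
```

Call:
step_arm(rows="0 0 0 10 -40 0 1;0 0 0 20 -80 0 1;0 0 0 26 -120 0 1;0 0 0 32 -160 0 1;0 0 0 38 -200 0 1;0 0 0 44 -240 0 1;0 0 0 50 -280 0 1;0 0 0 55 -320 0 1;0 0 0 60 -360 0 1;0 0 0 63 -400 -10 1;0 0 0 64 -440 -30 1;0 0 0 64 -441 -60 1")

```text
time: 2.1
tcp_pos: [0.5321, -0.1812, 0.2201]
orientation: [-0.42, 3.109, -0.008]
wrist_force: [1.3, 0.0, 0.1]
gripper_width: 0.0931
finger_force: 0.0
```

Call:
step_arm(rows="0 0 0 0 0 -30 1;0 0 0 0 0 -50 1;0 0 0 0 0 -50 1")

```text
time: 2.35
tcp_pos: [0.529, -0.1726, 0.1647]
orientation: [0.431, -3.105, -0.004]
wrist_force: [-0.1, 1.1, 0.1]
gripper_width: 0.0929
finger_force: 0.0
```

```bash
python3 - <<'E'
from h import *
s=r.get_state();print(s['tcp_pos'],s['orientation'])
a=r.camera("side")[:,:,::-1];b=r.camera("top")[:,:,::-1]
g=lambda im,x,y,w,h,k:cv2.resize(im[y:y+h,x:x+w],(w*k,h*k),interpolation=cv2.INTER_CUBIC)
cv2.imwrite("pics/d1.png",np.hstack([g(a,240,190,110,150,3),g(b,310,160,110,150,3)]))
print(proj("side",s['tcp_pos']),proj("top",s['tcp_pos']))
E
```

```text
[ 0.52895416 -0.17257365  0.16471524] [ 0.43085291 -3.10548176 -0.00392051]
[284.15695969 255.66613528] [352.28844589 217.8106767 ]
```

View pics/d1.png

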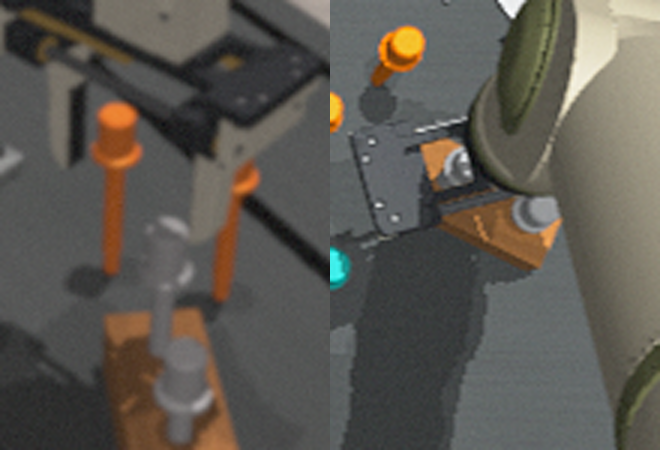

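The pin head (side crop 167,230) lies between the fingers and off-centre by about the computed amount. I centre on it and go down.

Call:
step_arm(rows="0 0 0 6 -9 0 1;0 0 0 12 -17 0 1;0 0 0 12 -17 0 1;0 0 0 12 -17 -15 1;0 0 0 12 -17 -30 1;0 0 0 12 -17 -40 1;0 0 0 12 -17 -46 1;0 0 0 12 -17 -46 1;0 0 0 12 -17 -46 1")

```text
time: 3.2
tcp_pos: [0.5435, -0.19, 0.1228]
orientation: [0.432, -3.112, -0.0]
wrist_force: [0.3, -0.2, 0.2]
gripper_width: 0.0931
finger_force: 0.0
```

Call:
step_arm(rows="0 0 0 -2 0 -4 1;0 0 0 -2 0 -4 1;0 0 0 -2 0 -4 0.5;0 0 0 -2 0 -4 0;0 0 0 -2 0 -4 0;0 0 0 -2 0 -4 0;0 0 0 -2 0 -4 0;0 0 0 -2 0 -4 0;0 0 0 -2 0 -4 0;0 0 0 -2 0 -4 0;0 0 0 -2 0 -4 0;0 0 0 -2 0 -4 0")

```text
time: 4.2
tcp_pos: [0.5413, -0.1899, 0.1186]
orientation: [0.432, -3.112, -0.0]
wrist_force: [-0.4, 0.7, 0.3]
gripper_width: 0.0307
finger_force: 0.0
```

Call:
step_arm(rows="0 0 0 0 0 0 0;0 0 0 0 0 0 0;0 0 0 0 0 0 0;0 0 0 0 0 0 0")

```text
time: 4.53
tcp_pos: [0.5414, -0.1899, 0.1186]
orientation: [-0.433, 3.112, -0.0]
wrist_force: [-0.1, 0.1, -0.5]
gripper_width: 0.0257
finger_force: 30.0
```

Call:
step_arm(rows="0 0 0 0 0 5 0;0 0 0 0 0 15 0;0 0 0 0 0 35 0;0 0 0 0 0 60 0;0 0 0 0 0 85 0;0 0 0 0 0 110 0;0 0 0 0 0 135 0;0 0 0 0 0 160 0;0 0 0 0 0 175 0;0 0 0 0 0 180 0;0 0 0 0 0 180 0;0 0 0 0 0 180 0")

```text
time: 5.53
tcp_pos: [0.5408, -0.1897, 0.2982]
orientation: [0.433, -3.111, -0.001]
wrist_force: [0.6, -0.2, -2.6]
gripper_width: 0.0253
finger_force: 30.0
```

Call:
step_arm(rows="0 0 0 -4 15 0 0;0 0 0 -10 45 0 0;0 0 0 -17 75 0 0;0 0 0 -23 105 0 0;0 0 0 -29 135 0 0;0 0 0 -35 165 0 0;0 0 0 -41 195 0 0;0 0 0 -47 225 0 0;0 0 0 -53 255 0 0;0 0 0 -58 278 0 0;0 0 0 -61 290 0 0;0 0 0 -61 290 0 0")

```text
time: 6.53
tcp_pos: [0.4788, 0.1031, 0.2972]
orientation: [0.44, -3.108, -0.001]
wrist_force: [0.2, 0.7, -1.9]
gripper_width: 0.0253
finger_force: 30.0
```

Call:
step_arm(rows="0 0 0 0 0 0 0;0 0 0 0 0 0 0;0 0 0 0 0 0 0")

```text
time: 6.78
tcp_pos: [0.4804, 0.0988, 0.2981]
orientation: [0.43, -3.111, 0.001]
wrist_force: [0.2, -0.1, -2.3]
gripper_width: 0.0257
finger_force: 30.0
```

```bash
python3 - <<'E'
from h import *
s=r.get_state();print(s['tcp_pos'],s['orientation'])
a=r.camera("side")[:,:,::-1];b=r.camera("top")[:,:,::-1]
cv2.imwrite("pics/e_s.png",a);cv2.imwrite("pics/e_t.png",b)
g=lambda im,x,y,w,h,k:cv2.resize(im[y:y+h,x:x+w],(w*k,h*k),interpolation=cv2.INTER_CUBIC)
cv2.imwrite("pics/e1.png",np.hstack([g(a,150,110,80,120,5),g(b,200,190,80,120,5)]))
n=s['tcp_pos']-[0,0,.1186];print(proj("side",n),proj("top",n))
E
```

```text
[0.48041095 0.09878944 0.29809274] [ 4.29656754e-01 -3.11110825e+00  8.78178512e-04]
[196.50606826 189.46057068] [229.66481452 236.1977521 ]
```

View pics/e1.png

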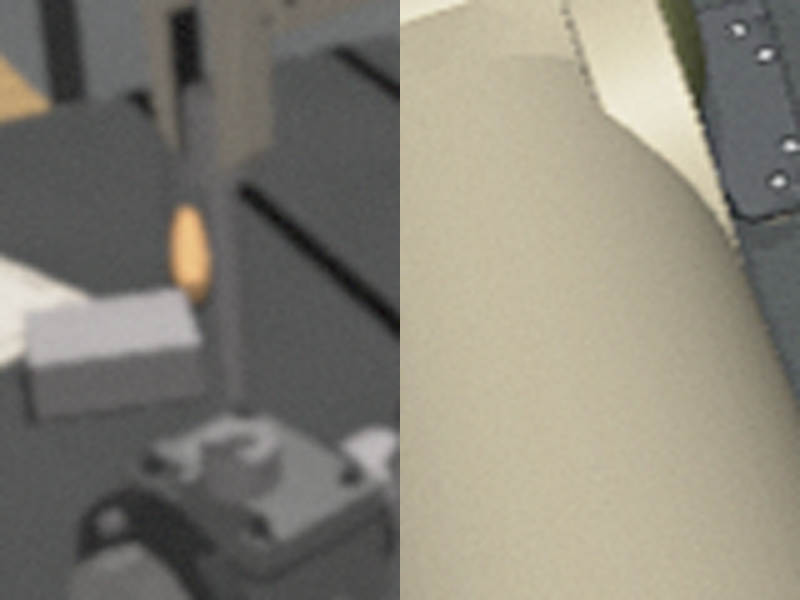

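```bash
python3 - <<'E'
from h import *
a=cv2.imread("pics/e_s.png").astype(int);o=cv2.imread("pics/side0.png").astype(int)
d=np.abs(a-o).sum(2)
for y in range(146,198,3):
    c=[x for x in range(180,215) if d[y,x]>25];print(y,c)
for z in(.298,.18):
  for p in((.4804,.0988),(.4825,.0999),(.4798,.0997)):print(z,p,proj("side",[*p,z]))
E
```

```text
146 [188, 190, 191, 192, 193, 194, 195, 196, 197, 198, 199, 200, 210]
149 [192, 193, 194, 195, 196]
152 [192, 193, 194, 195]
155 [192, 193, 194, 195, 196, 213]
158 [192, 193, 194, 195, 196]
161 [191, 192, 193, 194, 195, 196, 212]
164 [185, 193, 194, 195, 196, 197]
167 [193, 194, 195, 196, 197]
170 [181, 193, 194, 195, 196, 197, 213]
173 [188, 193, 194, 195, 196, 197]
176 [186, 187, 192, 193, 194, 195, 196, 197]
179 [194, 195, 196, 197]
182 [194, 195, 196, 197, 198]
185 [195, 196, 197]
188 [195, 196, 197, 198]
191 []
194 [193, 194, 195, 196, 197, 198, 199, 200, 201, 202]
197 [189, 190, 191, 192, 193, 194, 201, 202, 203, 204, 205, 206, 207, 208, 209, 210]
0.298 (0.4804, 0.0988) [192.45375322 140.70074561]
0.298 (0.4825, 0.0999) [193.16274041 140.28742068]
0.298 (0.4798, 0.0997) [192.00887785 140.60758533]
0.18 (0.4804, 0.0988) [196.48340166 189.26496627]
0.18 (0.4825, 0.0999) [197.1378673  188.78967478]
0.18 (0.4798, 0.0997) [196.06642215 189.1574996 ]
```

Call:
step_arm(rows="0 0 0 0 1 -8 0;0 0 0 0 1 -16 0;0 0 0 0 1 -22 0;0 0 0 0 1 -27 0;0 0 0 0 1 -31 0;0 0 0 0 1 -34 0;0 0 0 0 1 -34 0")

```text
time: 7.47
tcp_pos: [0.4801, 0.101, 0.2639]
orientation: [0.433, -3.111, 0.0]
wrist_force: [0.1, 1.0, -2.5]
gripper_width: 0.0252
finger_force: 30.0
```

Call:
step_arm(rows="0 0 0 0 0 -3 0;0 0 0 0 0 -6 0;0 0 0 0 0 -9 0;0 0 0 0 0 -11 0;0 0 0 0 0 -11 0")

```text
time: 7.88
tcp_pos: [0.4802, 0.1011, 0.2532]
orientation: [0.433, -3.111, 0.0]
wrist_force: [0.1, 0.1, -2.7]
gripper_width: 0.0251
finger_force: 30.0
```

Call:
step_arm(rows="0 0 0 0 0 -3 0;0 0 0 0 0 -6 0;0 0 0 0 0 -8 0;0 0 0 0 0 -10 0;0 0 0 0 0 -12 0;0 0 0 0 0 -14 0;0 0 0 0 0 -14 0")

```text
time: 8.47
tcp_pos: [0.4803, 0.1008, 0.2392]
orientation: [0.432, -3.111, 0.001]
wrist_force: [-0.1, -0.7, -2.7]
gripper_width: 0.0251
finger_force: 30.0
```

Call:
step_arm(rows="0 0 0 0 0 -2 0;0 0 0 0 0 -4 0;0 0 0 0 0 -4 0;0 0 0 0 0 -4 0")

```text
time: 8.8
tcp_pos: [0.4804, 0.1009, 0.2355]
orientation: [0.432, -3.112, 0.0]
wrist_force: [1.3, -0.4, -1.9]
gripper_width: 0.0255
finger_force: 30.0
```

Call:
step_arm(rows="0 0 0 0 0 0 0.35;0 0 0 0 0 0 0.5;0 0 0 0 0 0 0.5;0 0 0 0 0 0 0.5;0 0 0 0 0 0 0.5;0 0 0 0 0 0 0.5")

```text
time: 9.3
tcp_pos: [0.4804, 0.1012, 0.2357]
orientation: [-0.433, 3.111, 0.0]
wrist_force: [0.3, -0.2, -0.3]
gripper_width: 0.0462
finger_force: 0.0
```

Call:
step_arm(rows="0 0 0 0 0 5 0.5;0 0 0 0 0 20 0.5;0 0 0 0 0 45 0.5;0 0 0 0 0 70 0.5;0 0 0 0 0 85 0.5;0 0 0 0 0 85 0.5")

```text
time: 9.8
tcp_pos: [0.4818, 0.1015, 0.324]
orientation: [-0.431, 3.106, 0.001]
wrist_force: [0.6, 0.4, 0.4]
gripper_width: 0.0463
finger_force: 0.0
```

```bash
python3 - <<'E'
from h import *
s=r.get_state();print(s['tcp_pos'],s['wrist_force'],s['gripper_width'])
a=r.camera("side")[:,:,::-1]
cv2.imwrite("pics/f_s.png",a)
g=lambda im,x,y,w,h,k:cv2.resize(im[y:y+h,x:x+w],(w*k,h*k),interpolation=cv2.INTER_CUBIC)
cv2.imwrite("pics/f1.png",g(a,150,110,110,110,5))
for z in(.262,.226):print(proj("side",[.4805,.1005,z]))
E
```

```text
[0.48177669 0.10151007 0.32404961] [0.59498283 0.40516894 0.42097478] 0.0462595291779989
[193.45290815 155.91329942]
[194.69245965 170.7860237 ]
```

View pics/f1.png

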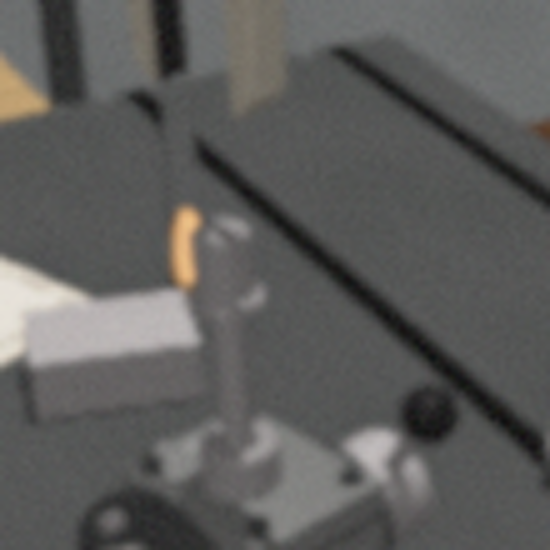

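The pin stands on the shaft: its head at side (195,156) matches z = 0.262. Next I close the fingers and go beside the ball on its -y side.

Call:
step_arm(rows="0 0 0 15 -10 0 0;0 0 0 35 -22 0 0;0 0 0 55 -35 0 0;0 0 0 75 -48 0 0;0 0 0 90 -58 0 0;0 0 0 99 -63 -10 0;0 0 0 99 -63 -40 0;0 0 0 99 -63 -75 0;0 0 0 99 -63 -110 0;0 0 0 99 -63 -145 0;0 0 0 99 -63 -175 0;0 0 0 99 -63 -188 0")

```text
time: 10.85
tcp_pos: [0.5761, 0.0383, 0.1276]
orientation: [0.433, -3.105, -0.001]
wrist_force: [-0.2, 0.3, -0.3]
gripper_width: 0.0005
finger_force: 0.0
```

Call:
step_arm(rows="0 0 0 0 0 0 0;0 0 0 0 0 0 0;0 0 0 0 0 0 0")

```text
time: 11.1
tcp_pos: [0.5795, 0.0383, 0.133]
orientation: [-0.433, 3.111, 0.0]
wrist_force: [0.3, -0.2, -0.6]
gripper_width: 0.0009
finger_force: 0.0
```

```bash
cat >> h.py <<'E'
def where():
    s=r.get_state();p=s['tcp_pos'];ex=np.array([.962,.272]);ey=np.array([-.272,.962]);d=p[:2]-[.4803,.1008]
    f=s['wrist_force'];print('t',s['time'],'tcp',p.round(4),'jig xy',(d@ex).round(4),(d@ey).round(4),'f_ey',round(float(f[:2]@ey),2),f.round(2),s['gripper_width'])
E
python3 - <<'E'
from h import *
where()
a=r.camera("side")[:,:,::-1];b=r.camera("top")[:,:,::-1]
cv2.imwrite("pics/g_s.png",a)
g=lambda im,x,y,w,h,k:cv2.resize(im[y:y+h,x:x+w],(w*k,h*k),interpolation=cv2.INTER_CUBIC)
cv2.imwrite("pics/g1.png",np.hstack([g(a,170,110,100,120,4),g(b,190,150,100,120,4)]))
E
```

```text
t 11.1 tcp [0.5795 0.0383 0.133 ] jig xy 0.0784 -0.0871 f_ey -0.32 [ 0.32 -0.24 -0.64] 0.0008970926376724638
```

View pics/g1.png

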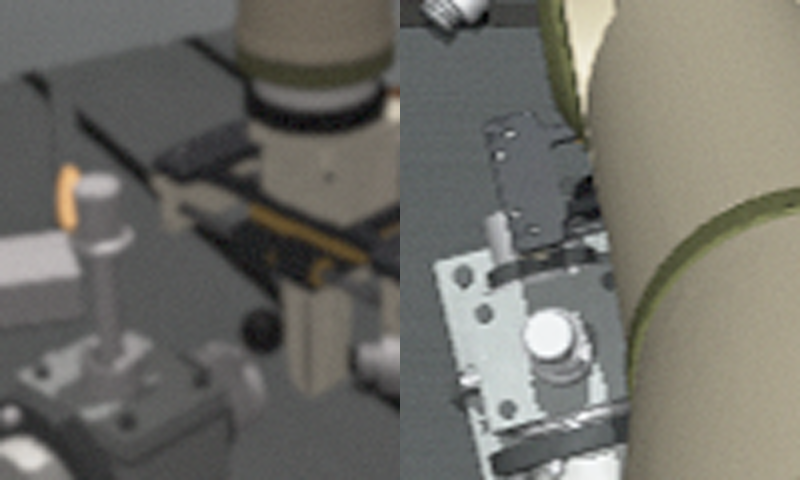

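Side crop: pin head at (98,185) and ball at (262,330), both in view, with the shut fingers just right of the ball. I push gently along jig +y.

Call:
step_arm(rows="0 0 0 -1 3 0 0;0 0 0 -2 6 0 0;0 0 0 -2 9 0 0;0 0 0 -3 11 0 0;0 0 0 -4 13 0 0;0 0 0 -4 15 0 0;0 0 0 -5 17 0 0;0 0 0 -5 19 0 0;0 0 0 -6 21 0 0;0 0 0 -6 23 0 0;0 0 0 -7 25 0 0;0 0 0 -7 26 0 0")

```text
time: 12.2
tcp_pos: [0.574, 0.0611, 0.1338]
orientation: [-0.427, 3.109, -0.005]
wrist_force: [1.9, -8.6, 8.1]
gripper_width: 0.0005
finger_force: 4.7
```

```bash
cat > track.py <<'E'
from h import *
where()
o=cv2.imread("pics/g_s.png");a=np.ascontiguousarray(r.camera("side")[:,:,::-1])
def tr(x,y,w,h,m):
    t=cv2.resize(o[y:y+h,x:x+w],None,fx=4,fy=4,interpolation=cv2.INTER_CUBIC);S=cv2.resize(a[y-m:y+h+m,x-m:x+w+m],None,fx=4,fy=4,interpolation=cv2.INTER_CUBIC)
    q=cv2.matchTemplate(S,t,cv2.TM_CCOEFF_NORMED);_,v,_,l=cv2.minMaxLoc(q);return l[0]/4-m,l[1]/4-m,round(v,3)
print('head shift px',tr(186,151,18,24,9))
# ball: dark blob
m=(cv2.cvtColor(a,cv2.COLOR_BGR2GRAY)[175:205,205:243]<38).astype(np.uint8)
n,l,st,c=cv2.connectedComponentsWithStats(m);i=1+np.argmax(st[1:,4]) if n>1 else 0;print('ball',c[i]+[205,175],st[i,4])
cv2.imwrite(f"pics/tr_{r.get_state()['time']:.2f}.png",a)
E
python3 track.py
```

```text
t 12.2 tcp [0.574  0.0611 0.1338] jig xy 0.0793 -0.0637 f_ey -8.77 [ 1.92 -8.58  8.05] 0.0005352300365341788
head shift px (-0.25, -0.25, 0.852)
ball [230.72413793 189.86206897] 29
```

The force is mostly ball-on-finger friction, since the ball rises as it turns and the head has not moved. I will follow the arc so the push stays square.

Call:
step_arm(rows="0 0 0 0 0 2 0;0 0 0 0 0 4 0;0 0 0 0 1 5 0;0 0 0 -1 2 5 0;0 0 0 -1 3 6 0;0 0 0 -1 4 6 0;0 0 0 -1 5 7 0")

```text
time: 12.83
tcp_pos: [0.571, 0.0692, 0.1395]
orientation: [0.433, -3.111, 0.0]
wrist_force: [0.1, -1.7, -0.6]
gripper_width: 0.0005
finger_force: 1.2
```

```bash
python3 track.py
```

```text
t 12.8333 tcp [0.571  0.0692 0.1395] jig xy 0.0787 -0.0551 f_ey -1.7 [ 0.1  -1.74 -0.57] 0.0004694907879094005
head shift px (-0.75, 2.5, 0.714)
ball [227.86666667 187.2       ] 30
```

```bash
python3 - <<'E'
import cv2,numpy as np,glob
f=["pics/g_s.png"]+sorted(glob.glob("pics/tr_*.png"));print(f)
g=lambda im,x,y,w,h,k:cv2.resize(im[y:y+h,x:x+w],(w*k,h*k),interpolation=cv2.INTER_CUBIC)
cv2.imwrite("pics/h1.png",np.hstack([g(cv2.imread(p),178,140,65,75,4) for p in f]))
E
```

```text
['pics/g_s.png', 'pics/tr_12.25.png', 'pics/tr_12.88.png']
```

View pics/h1.png

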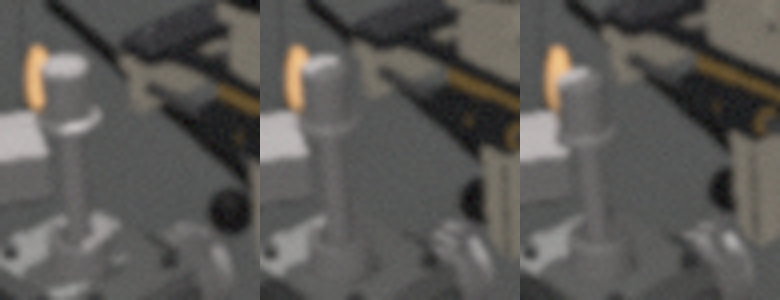

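The third panel shows the head lower, by about 2.5 px or 6 mm. That is either mid-drop or sitting in the countersink, so I look again without pushing.

Call:
step_arm(rows="0 0 0 0 0 0 0;0 0 0 0 0 0 0")

```text
time: 13.05
tcp_pos: [0.5711, 0.0695, 0.1395]
orientation: [0.433, -3.111, -0.001]
wrist_force: [-0.7, -1.3, 0.4]
gripper_width: 0.0004
finger_force: 0.7
```

```bash
python3 track.py
```

```text
t 13.05 tcp [0.5711 0.0695 0.1395] jig xy 0.0789 -0.0548 f_ey -1.09 [-0.74 -1.34  0.36] 0.00035016428182350353
head shift px (-0.75, 2.75, 0.704)
ball [227.8 187. ] 30
```

Call:
step_arm(rows="0 0 0 0 1 0 0;0 0 0 -1 2 0 0;0 0 0 -1 2 0 0")

```text
time: 13.35
tcp_pos: [0.5708, 0.0708, 0.1399]
orientation: [-0.432, 3.111, -0.001]
wrist_force: [0.4, -4.5, 3.4]
gripper_width: 0.0004
finger_force: 2.2
```

```bash
python3 track.py
```

```text
t 13.35 tcp [0.5708 0.0708 0.1399] jig xy 0.0789 -0.0534 f_ey -4.45 [ 0.44 -4.5   3.36] 0.0004112745702172441
head shift px (-0.5, 2.75, 0.675)
ball [227.7        186.73333333] 30
```

```bash
ls pics/tr*; sed -i 's#pics/g_s.png#pics/tr_12.25.png#' track.py; python3 track.py; python3 - <<'E'
from h import *
print(proj("side",[.4805,.1005,.244])-proj("side",[.4805,.1005,.234]))
o=cv2.imread("pics/tr_12.25.png")
for f in("12.88","13.10","13.40"):
    a=cv2.imread(f"pics/tr_{f}.png")
    for(x,y,w,h)in((186,151,18,24),(188,153,14,10),(186,163,18,12)):
        t=cv2.resize(o[y:y+h,x:x+w],None,fx=8,fy=8,interpolation=3);S=cv2.resize(a[y-6:y+h+9,x-5:x+w+5],None,fx=8,fy=8,interpolation=3)
        _,v,_,l=cv2.minMaxLoc(cv2.matchTemplate(S,t,cv2.TM_CCOEFF_NORMED));print(f,l[0]/8-5,l[1]/8-6,round(v,3))
E
```

```text
pics/tr_12.25.png
pics/tr_12.88.png
pics/tr_13.10.png
pics/tr_13.40.png
t 13.4 tcp [0.5708 0.0708 0.1399] jig xy 0.0789 -0.0534 f_ey -4.37 [ 0.76 -4.32  4.55] 0.00047129846368998895
head shift px (-0.5, 2.5, 0.87)
ball [227.65517241 186.55172414] 29
[-0.3422817  -4.10685746]
12.88 0.0 3.0 0.879
12.88 -1.0 3.0 0.942
12.88 -1.0 -1.0 0.921
13.10 0.0 3.0 0.875
13.10 -1.0 3.0 0.926
13.10 -1.0 -1.0 0.919
13.40 0.0 2.0 0.853
13.40 -1.0 3.0 0.885
13.40 -1.0 -1.0 0.919
```

Call:
step_arm(rows="0 0 0 0 0 2 0;0 0 0 0 1 2 0;0 0 0 0 1 2 0")

```text
time: 13.7
tcp_pos: [0.5703, 0.0722, 0.1417]
orientation: [0.433, -3.112, -0.0]
wrist_force: [-0.1, -3.1, 2.5]
gripper_width: 0.0007
finger_force: 1.7
```

```bash
python3 track.py
```

```text
t 13.7 tcp [0.5703 0.0722 0.1417] jig xy 0.0788 -0.052 f_ey -2.92 [-0.12 -3.07  2.5 ] 0.0007229729292286956
head shift px (-0.5, 2.25, 0.859)
ball [227.14814815 186.77777778] 27
```

Call:
step_arm(rows="0 0 0 0 1 0 0;0 0 0 0 1 0 0;0 0 0 -1 2 1 0;0 0 0 -1 2 1 0")

```text
time: 14.08
tcp_pos: [0.5696, 0.0748, 0.1427]
orientation: [-0.433, 3.111, 0.001]
wrist_force: [0.8, -1.8, 1.5]
gripper_width: 0.0007
finger_force: 1.3
```

```bash
python3 track.py; python3 - <<'E'
import cv2,glob
for f in sorted(glob.glob("pics/tr_*.png")):
    g=cv2.imread(f,0).astype(float);print(f[-9:-4],g[150:182,191:197].mean(1).round().astype(int))
    print('   collar cols', g[165:180,196:202].mean(1).round().astype(int))
E
```

```text
t 14.0833 tcp [0.5696 0.0748 0.1427] jig xy 0.0788 -0.0493 f_ey -1.99 [ 0.81 -1.83  1.53] 0.0006774779457058213
head shift px (-0.5, 2.0, 0.839)
ball [226.35714286 185.92857143] 28
12.25 [ 86  86  90 117 156 170 158 136 123 114 105 102  99  98  99  98 100  99
  98  99 101 109 116 112 101  96  94  93  94  95  94  93]
   collar cols [ 88  90  89  91  93  98 103 103  97  91  88  88  88  88  90]
12.88 [ 86  86  86  86  85  89 108 137 148 141 125 114 109 103  98  99  98 100
 100  99  99 100 100 106 116 118 109 100  97  96  95  94]
   collar cols [ 86  87  86  87  86  87  92  95 100 103 100  93  90  88  88]
13.10 [ 85  87  86  85  86  89 104 131 145 135 120 114 110 103  99  99  99  99
  99  99 100  99  99 104 113 117 110 101  96  95  95  95]
   collar cols [ 86  86  87  86  87  87  90  94 100 104 101  94  90  88  87]
13.40 [ 87  87  85  86  86  87 100 120 132 127 116 114 111 104  99 100  99  99
  99 100 101  99  99 104 112 117 111 102  96  96  94  95]
   collar cols [ 87  87  87  87  86  88  90  94  99 104 100  94  90  87  87]
13.45 [ 86  86  85  86  85  87 100 121 133 127 118 113 111 104  99 100  99  99
 100 100 100 100 100 103 112 117 111 102  98  95  93  95]
   collar cols [ 86  87  87  87  87  88  90  94  99 103 100  95  90  88  88]
13.75 [ 86  87  86  85  86  87 100 118 126 121 116 114 110 103 100  99  99  99
  98 100  99 100 100 104 112 118 111 102  98  95  95  94]
   collar cols [ 86  86  88  86  86  88  91  94 100 103 100  94  90  88  89]
14.13 [ 86  86  86  85  85  88  96 110 119 117 114 113 111 103  99  99 100  99
  99  99 100  99 100 104 112 118 110 102  97  96  96  93]
   collar cols [ 86  85  87  86  87  87  90  93  99 104 100  94  89  87  88]
```

The collar dropped 2.75 px, about 7 mm, and stayed there through another 5 mm of lever travel under 3 N. So the nose is caught in the hole, with play left. I stop pushing, back off the ball and go above the pin.

Call:
step_arm(rows="0 0 0 1 -5 0 0;0 0 0 3 -12 0 0;0 0 0 5 -19 0 0;0 0 0 5 -19 5 0;0 0 0 5 -19 25 0;0 0 0 5 -19 50 0;0 0 0 5 -19 80 0;0 0 0 5 -19 110 0;0 0 0 5 -19 140 0;0 0 0 5 -19 165 0;0 0 0 5 -19 178 0;0 0 0 5 -19 178 0")

```text
time: 15.13
tcp_pos: [0.5756, 0.0551, 0.3242]
orientation: [-0.431, 3.106, 0.001]
wrist_force: [0.1, -0.2, 0.8]
gripper_width: 0.0003
finger_force: 0.0
```

Call:
step_arm(rows="0 0 0 -10 5 0 0;0 0 0 -30 15 0 0;0 0 0 -50 25 0 0;0 0 0 -70 35 0 0;0 0 0 -85 42 0 0;0 0 0 -94 45 0 0;0 0 0 -94 45 0 0;0 0 0 -94 45 0 0;0 0 0 -94 45 0 0")

```text
time: 15.88
tcp_pos: [0.481, 0.0997, 0.3203]
orientation: [0.432, -3.112, 0.0]
wrist_force: [0.2, 0.3, -0.8]
gripper_width: 0.0004
finger_force: 0.0
```

```bash
python3 track.py
```

```text
t 15.8833 tcp [0.481  0.0997 0.3203] jig xy 0.0003 -0.0013 f_ey 0.24 [ 0.19  0.3  -0.79] 0.00036006184527131427
head shift px (-0.5, 0.75, 0.77)
ball [228.96 186.7 ] 50
```

Call:
step_arm(rows="0 0 0 0 1 -15 0;0 0 0 0 1 -32 0;0 0 0 0 1 -45 0;0 0 0 0 1 -53 0;0 0 0 0 1 -57 0;0 0 0 0 1 -60 0;0 0 0 0 1 -60 0")

```text
time: 16.52
tcp_pos: [0.4806, 0.101, 0.2604]
orientation: [0.432, -3.111, 0.0]
wrist_force: [-0.1, -0.4, -0.9]
gripper_width: 0.0006
finger_force: 0.0
```

Call:
step_arm(rows="0 0 0 0 0 -2 0;0 0 0 0 0 -4 0;0 0 0 0 0 -6 0;0 0 0 0 0 -7 0;0 0 0 0 0 -7 0")

```text
time: 16.93
tcp_pos: [0.4803, 0.1011, 0.2535]
orientation: [0.433, -3.112, 0.0]
wrist_force: [0.4, -0.1, -0.3]
gripper_width: 0.0005
finger_force: 0.0
```

No contact at 0.2535 confirms a drop of about 10 mm. I press on.

Call:
step_arm(rows="0 0 0 0 0 -2 0;0 0 0 0 0 -4 0;0 0 0 0 0 -6 0;0 0 0 0 0 -8 0;0 0 0 0 0 -8 0")

```text
time: 17.35
tcp_pos: [0.4804, 0.101, 0.2454]
orientation: [0.432, -3.112, 0.0]
wrist_force: [-0.3, -0.7, -0.4]
gripper_width: 0.0007
finger_force: 0.0
```

```bash
python3 - <<'E'
from h import *
where();a=r.camera("side")[:,:,::-1];b=r.camera("top")[:,:,::-1];cv2.imwrite("pics/i_s.png",a)
g=lambda im,x,y,w,h,k:cv2.resize(im[y:y+h,x:x+w],(w*k,h*k),interpolation=cv2.INTER_CUBIC)
o=cv2.imread("pics/tr_15.93.png")
cv2.imwrite("pics/i1.png",np.hstack([g(o,165,130,75,95,5),g(a,165,130,75,95,5)]))
print(proj("side",[.4803,.101,.2454]))
E
```

```text
t 17.35 tcp [0.4804 0.101  0.2454] jig xy 0.0002 0.0002 f_ey -0.61 [-0.29 -0.72 -0.4 ] 0.0007230927533700459
[193.84835743 162.7784955 ]
```

View pics/i1.png

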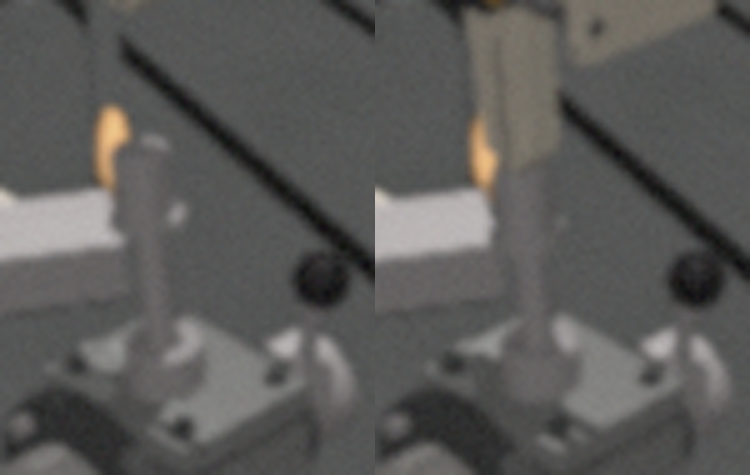

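Right panel: fingertips at about (520,165), directly over the head, with the lever ball unmoved. I keep going down while watching the force.

Call:
step_arm(rows="0 0 0 0 0 -2 0;0 0 0 0 0 -4 0;0 0 0 0 0 -4 0")

```text
time: 17.7
tcp_pos: [0.4803, 0.1011, 0.2413]
orientation: [0.433, -3.111, 0.0]
wrist_force: [-0.3, 0.2, -1.1]
gripper_width: 0.0004
finger_force: 0.0
```

```bash
python3 - <<'E'
from h import *
a=r.camera("side")[:,:,::-1];cv2.imwrite("pics/j_s.png",a)
for f in("tr_12.25","tr_14.13","tr_15.93","i_s","j_s"):
    g=cv2.imread(f"pics/{f}.png",0).astype(float);print(f,'collar', g[165:188,197:202].mean(1).round().astype(int),'L',g[165:188,187:190].mean(1).round().astype(int))
for z in(.252,.226,.216):print(z,proj("side",[.4803,.101,z]))
E
```

```text
tr_12.25 collar [ 87  88  88  90  92  98 102 101  94  89  86  86  86  86  88  87  89  89
  89  88  89  89  88] L [142 128 114 110 116 120 124 127 136 145 152 158 165 154 125 104  99  97
  97  96  98  99  98]
tr_14.13 collar [ 85  84  86  85  86  86  89  93  99 102  98  92  87  86  86  87  87  86
  86  87  88  88  88] L [115 111 104 103 106 111 113 113 113 116 123 136 152 148 124 102  98  98
  96  98  96  98  96]
tr_15.93 collar [ 87  87  88  89  92 101 111 119 120 110  99  92  87  87  87  86  87  86
  86  87  86  87  89] L [113 108 103 100 105 110 111 107 102 103 112 132 150 146 124 102  96  95
  97  96  95  96  99]
i_s collar [88 87 87 88 89 87 87 88 90 92 91 92 93 94 93 92 89 88 87 88 89 89 89] L [136 122 110 107 109 109 114 119 131 140 133 125 118 116 106  99  96  95
  98  96  96  99  97]
j_s collar [88 89 88 89 90 88 88 89 89 91 92 89 91 93 94 96 94 92 90 88 90 89 89] L [162 138 115 110 108 107 109 118 132 144 149 149 140 127 110  98  95  95
  96  97  95  98  98]
0.252 [193.61924067 160.0376579 ]
0.226 [194.51169967 170.71380927]
0.216 [194.84785082 174.7350591 ]
```

The collar rim goes down with the tool (row 174 → 178 → 180), so the pin is entering. I continue.

Call:
step_arm(rows="0 0 0 0 0 -3 0;0 0 0 0 0 -6 0;0 0 0 0 0 -9 0;0 0 0 0 0 -12 0;0 0 0 0 0 -12 0")

```text
time: 18.17
tcp_pos: [0.4802, 0.1011, 0.2291]
orientation: [0.432, -3.111, 0.0]
wrist_force: [-0.9, -0.4, -1.2]
gripper_width: 0.0004
finger_force: 0.0
```

```bash
python3 - <<'E'
from h import *
where();a=r.camera("side")[:,:,::-1];cv2.imwrite("pics/k_s.png",a)
for f in("tr_15.93","i_s","j_s","k_s"):
    g=cv2.imread(f"pics/{f}.png",0)
    print(f)
    for y in range(152,200,2):print(y,*g[y,182:208])if f in("tr_15.93","k_s") else 0
print(proj("side",r.get_state()['tcp_pos']))
E
```

```text
t 18.1667 tcp [0.4802 0.1011 0.2291] jig xy 0.0 0.0003 f_ey -0.13 [-0.87 -0.38 -1.15] 0.0003619428257468309
tr_15.93
152 83 80 91 125 157 167 156 122 95 87 85 85 86 88 88 86 86 81 69 56 41 33 24 41 54 67
154 82 83 108 152 184 195 192 165 116 89 85 85 85 84 84 86 85 84 85 83 72 60 46 27 25 32
156 83 92 125 167 191 200 197 179 140 101 89 94 97 98 93 88 88 84 86 87 85 83 76 66 50 28
158 86 95 129 170 189 184 164 139 113 96 94 108 121 122 125 123 104 91 83 85 84 87 86 83 79 62
160 86 97 129 164 170 144 109 91 91 90 92 91 95 97 97 99 97 92 87 84 85 85 82 86 84 86
162 82 91 123 157 160 131 102 96 98 101 101 100 100 95 96 90 86 87 86 83 86 85 86 86 86 83
164 81 87 112 144 157 136 106 96 100 99 102 103 95 96 93 91 87 88 83 85 83 83 83 82 83 84
166 84 81 87 115 134 126 102 96 98 99 101 103 100 97 94 88 90 85 85 87 86 87 82 86 86 88
168 149 156 156 154 144 117 94 90 95 99 100 100 102 100 93 92 89 88 89 88 85 81 86 88 86 87
170 179 178 179 176 162 135 102 93 98 100 100 101 99 99 93 91 97 101 109 105 93 87 84 83 86 87
172 181 181 180 179 163 127 100 93 95 100 101 101 101 99 95 95 106 128 140 127
[... 2770 characters left out ...]
 97 99 98 97 101 98 94 89 86 83 84 87 83 88
186 100 99 99 99 97 100 94 95 93 92 98 99 99 100 99 100 100 94 90 90 84 86 84 85 86 87
188 97 98 98 100 98 95 93 92 88 88 89 91 95 97 100 97 94 87 87 86 85 85 85 83 88 86
190 82 83 79 81 79 83 80 83 83 84 87 88 93 98 101 99 96 90 86 84 87 87 84 86 83 86
192 82 83 79 84 81 84 85 86 82 84 90 91 93 94 100 102 97 91 89 98 103 97 89 85 84 87
194 84 83 83 83 85 87 86 91 100 105 112 109 99 99 99 101 99 97 113 134 138 135 123 108 101 92
196 86 87 89 95 101 116 122 131 129 116 101 92 91 94 102 99 95 96 111 136 150 152 145 137 126 119
198 105 113 124 134 144 145 144 133 112 93 90 84 87 92 99 99 97 91 93 103 127 137 144 135 128 128
[194.31617982 169.41562716]
```

The head is still directly under the fingertips (collar bottom at row 187, z about 0.19), so the pin is sinking as the tool descends. Continuing.

Call:
step_arm(rows="0 0 0 0 0 -3 0;0 0 0 0 0 -6 0;0 0 0 0 0 -9 0;0 0 0 0 0 -12 0;0 0 0 0 0 -15 0;0 0 0 0 0 -18 0;0 0 0 0 0 -21 0;0 0 0 0 0 -24 0")

```text
time: 18.88
tcp_pos: [0.4809, 0.1006, 0.2058]
orientation: [-0.432, 3.111, -0.001]
wrist_force: [-0.5, -2.8, 7.7]
gripper_width: 0.0009
finger_force: 3.8
```

```bash
python3 - <<'E'
from h import *
where();print(r.get_state()['joint_torque'].round(1))
a=r.camera("side")[:,:,::-1];cv2.imwrite("pics/l_s.png",a);g=a.mean(2).astype(int)
for y in range(160,204,2):print(y,*g[y,184:208])
for z in(.205,.17,.156):print(z,proj("side",[.4803,.101,z]))
E
```

```text
t 18.8833 tcp [0.4809 0.1006 0.2058] jig xy 0.0006 -0.0003 f_ey -2.51 [-0.51 -2.75  7.68] 0.0009082191454697708
[ -1.2 -46.5  -0.9 -17.8  -0.5  -0.1   0. ]
160 121 150 150 130 112 107 99 98 106 110 111 114 109 108 107 108 109 110 102 91 87 93 98 105
162 117 151 157 137 118 108 99 98 102 109 112 113 113 111 107 110 107 105 99 90 83 82 86 93
164 105 136 150 141 120 111 108 97 99 106 112 114 111 111 108 107 107 104 99 90 85 85 86 85
166 87 110 125 122 114 110 108 99 96 106 111 114 110 110 106 107 109 105 98 93 89 87 86 86
168 156 155 145 125 112 111 108 101 100 105 110 111 111 108 107 109 108 108 100 87 88 86 89 84
170 178 176 167 141 115 106 108 100 101 106 110 111 112 111 109 109 108 104 98 91 87 86 86 84
172 181 184 178 158 124 112 109 101 96 104 110 111 111 112 107 105 106 107 99 92 87 86 84 85
174 180 183 183 174 153 128 110 102 98 99 109 112 112 113 111 109 107 106 100 92 86 86 88 86
176 183 182 181 179 165 142 114 105 101 99 107 108 113 113 108 105 102 98 94 88 88 84 86 85
178 168 168 167 165 158 143 112 102 99 98 108 110 107 104 95 90 88 85 83 90 86 85 86 85
180 111 108 109 107 
[... 363 characters left out ...]
86 85 88 88 88 83 86
190 79 82 82 80 81 86 83 84 91 93 99 100 101 97 97 96 95 89 87 90 90 93 88 86
192 85 84 83 83 85 84 87 87 94 96 96 100 101 98 99 96 93 90 90 87 84 86 86 84
194 86 82 85 85 85 92 96 99 97 99 99 100 102 101 102 100 99 96 98 108 111 105 101 91
196 90 93 103 114 124 131 126 111 95 93 94 96 101 99 99 98 94 90 103 124 138 131 126 122
198 109 123 132 139 137 129 109 95 87 87 87 92 99 99 100 95 89 89 88 103 109 115 124 129
200 93 96 104 109 102 95 90 90 88 90 91 90 93 95 94 93 95 89 91 89 92 98 117 125
202 79 76 79 83 80 80 86 90 97 97 98 99 101 99 99 98 98 97 93 91 90 96 115 125
0.205 [195.21318211 179.10537992]
0.17 [196.34565865 192.65277093]
0.156 [196.786317   197.92420101]
```

Now 7.7 N, as described for the plunger. 14 mm remain.

Call:
step_arm(rows="0 0 0 0 0 -2 0;0 0 0 0 0 -4 0;0 0 0 0 0 -6 0;0 0 0 0 0 -8 0;0 0 0 0 0 -10 0;0 0 0 0 0 -12 0;0 0 0 0 0 -12 0")

```text
time: 19.52
tcp_pos: [0.4802, 0.101, 0.1933]
orientation: [0.432, -3.111, 0.0]
wrist_force: [-0.5, -0.9, -0.4]
gripper_width: 0.0001
finger_force: 0.0
```

Call:
step_arm(rows="0 0 0 0 0 -1 0;0 0 0 0 0 -2 0;0 0 0 0 0 -3 0;0 0 0 0 0 -3 0")

```text
time: 19.85
tcp_pos: [0.4805, 0.1014, 0.1923]
orientation: [-0.432, 3.111, 0.001]
wrist_force: [-6.2, -1.3, 25.2]
gripper_width: 0.0005
finger_force: 12.6
```

Hard stop at 0.1923, where the head top is expected at 0.192, with 25 N. The pin is home. I retreat upward and verify.

Call:
step_arm(rows="0 0 0 0 0 0 0;0 0 0 0 0 5 0;0 0 0 0 0 20 0;0 0 0 0 0 45 0;0 0 0 0 0 75 0;0 0 0 0 0 100 0;0 0 0 0 0 120 0;0 0 0 0 0 120 0;0 0 0 0 0 120 0")

```text
time: 20.6
tcp_pos: [0.4806, 0.1013, 0.3113]
orientation: [-0.432, 3.11, 0.001]
wrist_force: [0.6, -0.3, -0.5]
gripper_width: 0.0004
finger_force: 0.0
```

```bash
python3 - <<'E'
from h import *
where()
a=r.camera("side")[:,:,::-1];cv2.imwrite("pics/m_s.png",a);g=a.mean(2).astype(int)
for y in range(174,208,2):print(y,*g[y,184:212])
for z in(.192,.160,.156):print(z,proj("side",[.4803,.101,z]))
o=cv2.imread("pics/side0.png").astype(int);d=np.abs(a.astype(int)-o).max(2)
for n,(x,y,w,h) in dict(short=(288,300,28,45),stand=(275,320,45,40),oranges=(268,222,62,60),teal=(218,242,24,60),caliper=(355,270,50,90),bolt=(255,190,48,24),billet=(152,166,40,26)).items():print(n,(d[y:y+h,x:x+w]>40).mean().round(3))
E
```

```text
t 20.6 tcp [0.4806 0.1013 0.3113] jig xy 0.0005 0.0004 f_ey -0.47 [ 0.57 -0.33 -0.54] 0.000420939445139572
174 182 182 181 175 148 108 84 80 82 84 81 85 86 83 86 81 86 83 84 84 85 85 84 86 87 84 86 90
176 182 183 182 179 165 133 99 83 81 85 86 83 85 83 86 86 86 85 84 86 84 85 85 85 86 87 84 89
178 169 170 166 165 158 140 108 86 84 83 83 86 82 84 86 85 86 85 84 82 86 84 84 87 85 84 85 89
180 107 109 108 109 104 97 89 87 88 86 89 89 89 94 90 88 88 86 86 86 85 85 87 88 85 85 87 86
182 98 98 99 96 100 96 89 89 99 113 128 137 144 144 141 137 126 111 97 84 87 88 86 85 90 85 88 84
184 97 98 94 99 98 97 90 88 95 105 122 137 147 152 159 159 155 144 120 95 86 85 88 86 86 86 88 89
186 96 98 96 97 95 99 92 89 90 95 95 100 103 116 125 133 134 124 104 88 87 86 85 87 84 85 89 85
188 98 99 96 94 96 94 91 86 92 96 100 99 100 101 101 101 102 98 87 83 85 86 83 84 88 85 84 86
190 78 80 79 81 82 83 82 84 90 97 97 100 103 101 101 95 94 91 89 86 87 85 85 86 84 88 85 84
192 86 84 84 82 85 83 84 85 88 93 95 101 101 99 100 96 95 91 87 87 89 88 84 85 84 87 84 87
194 88 82 82 85 84 89 92 89 90 92 94 100 97 103 
[... 159 characters left out ...]
4 133 140 140 133 112 97 93 94 98 100 100 102 117 135 147 152 147 140 127 122 124 127 128 128 124 116
200 128 136 138 143 142 130 111 94 95 95 96 99 99 106 122 138 137 128 119 111 103 106 116 125 129 128 129 126
202 125 129 134 135 133 122 108 95 94 96 102 98 102 105 102 107 102 98 96 98 96 99 115 125 128 126 128 129
204 87 95 107 112 120 114 100 95 93 94 97 101 100 100 101 100 100 94 94 92 94 99 115 126 128 126 129 129
206 94 93 91 85 84 85 83 88 91 99 100 98 99 99 98 99 97 100 98 95 97 105 119 127 132 127 132 130
0.192 [195.63906263 184.20002845]
0.16 [196.66111568 196.4264647 ]
0.156 [196.786317   197.92420101]
short 0.068
stand 0.0
oranges 0.033
teal 0.004
caliper 0.0
bolt 0.0
billet 0.0
```

The head top is at row 184, matching z = 0.192, so the pin is home. The bystanders are unchanged; the small differences near the short pin and the orange ones come from the long pin having been removed.

```bash
python3 -c "
from rig import r
print(r.hand_in())"
```

```text
the job is handed in; nothing more can be done
None
```

The long pin is fully home in the bush and the shaft is locked. It caught after roughly 15–20° of lever turn, and the other objects were left where they stood; I handed the job in at about 20.6 s, with no verdict shown.

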